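# Nest the steel parts cups on the soldering bench

## Task

Put the set of round steel parts cups away one inside another: first stand the wide cup upright in the shallow dish, then stand the slim tall cup upright inside the wide cup, all the way down, and let go. Leave the dish where it stands, and do not knock over the lidded paper coffee cup.

Things in the scene. Friction and masses are not known exactly. Their poses are not given: they have to be found in the camera images.
- dish: Shallow round open dish of plain steel, the widest vessel of the set: 130 mm across the rim (124 mm at the foot), 22 mm high, wall 3 mm, floor 3 mm thick; about 250 g, loose on the bench. Origin: centre of its underside; z up through the mouth.
- wide_cup: Straight-sided round open steel cup, the middle one of the set: 62 mm outside diameter, 50 mm high, wall 3 mm (56 mm inside), floor 3 mm thick; about 120 g, loose, stands upright. Can be gripped across its outside. Standing in the dish it rises 31 mm above the dish's rim. Origin: centre of its underside; z up through the mouth.
- slim_cup: Straight-sided slim tall open steel cup, the narrowest of the set: 36 mm outside diameter, 80 mm high, wall 2.5 mm, floor 3 mm thick; about 80 g, loose, stands upright. Can be gripped across its outside. Standing in the wide cup it rises 33 mm above the wide cup's rim. Origin: centre of its underside; z up through the mouth.
- coffee: Paper coffee cup, pale blue with a white closed lid: 78 mm across the lid, 56 mm at the foot, 97 mm high; about 200 g, loose, on the far side of the bench as seen from the robot. Not to be knocked over. Origin: centre of its underside; z up.
There are look-alikes about, which are no part of the job. What is shaped like the slim_cup but blue or red is not meant.

How it is judged:
By the outcome, as a careful person would: the job done as asked, in the order asked, and still so for the second after the job is handed in, with the robot touching nothing.
It also fails if it takes over 64 s, if anything falls off the work surface, if the arm or the gripper's body presses on something with over 40 N, if the wrist force passes 120 N, or if a joint passes its speed limit or range.

## Robot

A 6-joint arm with a two-finger parallel gripper is mounted at the origin on the work surface. World frame = base frame: x ahead of the robot, y to its left, z up, the work surface at z = 0. Lengths are in m, angles in rad, forces in N, time in s.
With the tool pointing down it reaches from about 0.275 to 0.875 m from the base axis. Payload 12.5 kg.
Tool frame: the origin (TCP) lies at the very end of the fingers, on their centre line; the grasp point (between the pads) lies 19 mm behind it (ctrl.pinch_z is the distance from the TCP to the grasp point, in m); z points along the fingers, y is the line along which they close (so a half turn about z gives the same grasp; the last joint's range is limited). The gripper opens to 85 mm and grips with 20 to 120 N. Pads are 22 mm wide; open, the fingers measure 114 mm over their backs; the gripper's body (76 mm by 85 mm) begins 54 mm behind the grasp point. The pads swing forward as they close: fully open they stand 13 mm farther back than shut.
Start: joints at [1.231, 0.351, 1.652, -0, 1.139, -0.085], TCP at [0.139, 0.532, 0.231] pointing down, gripper open.
Joint ranges: [-2.75, 2.75], [-0.79, 2.1], [0.01, 2.65], [-1.57, 4.71], [0.07, 3.14], [-2.87, 2.87]. Speed limits (rad/s): [2.22, 2.22, 2.79, 3.14, 3.14, 3.14].

## Interface

Orientations are given as a rotation vector (axis times angle).
In Python, from plant import ctrl gives the robot as it stands. The module is installed in compiled form; this text tells all that it offers.
- The arm moves only by the shell command python3 -m handwheel 'ROWS' [OPENING] [FORCE]. ROWS is a JSON object of lists of equal length, an entry for each row: "xyz": the shift along the world's x, y, z each as a share of 25 mm, from -1 to 1, a list of three; "rot": the turn, a rotation vector about the world's x, y, z each as a share of 0.15 rad, from -1 to 1, a list of three. In form: {"xyz": [[dx, dy, dz], ...], "rot": [[wx, wy, wz], ...]}. A call has 1 to 12 rows; each row shifts and turns the commanded pose from where the row before left it; what a row does not reach is not made up. A row lasts 1/10 s, in which the tool goes at most 50 mm and 8.59 degrees, less where a joint would pass 70% of its speed; a pose out of reach is approached as far as the arm can. A call with a number of a shift or a turn outside -1 to 1 is refused whole. A call with a gripper value outside its range is refused whole. OPENING is the opening, from 0 (shut) to 1 (fully open), set as the call begins (- or left out, the last holds). The fingers move at their own pace and stop on an object; FORCE is the grip in N (left out, the last holds). Time passes only in rows, so rows that do not move let the fingers close. It gives the time, the measured TCP pose, the force, the opening and the grip force at its end, in the units of the state.
- ctrl.get_state(): the state, without advancing time (a new reading comes with each control period).
- ctrl.get_image(name): name is "side" or "top"; returns (picture, depth): 384x512x3 uint8, red, green, blue; 384x512 float32, m along the optical axis (not along the pixel's ray), 0 where there is no reading.
- ctrl.get_calibration(name): a dict with "intrinsics" (3x3 intrinsics, pixels), "R" (3x3) and "t" (3): a world point X has camera coordinates R X + t. Camera axes: x right, y down, z forward; pixel columns grow to the right and rows downward; lengths in m; the calibration is good to about 2 mm. A picture is of the moment at which its call begins. get_calibration takes no time and is no camera call.
- ctrl.close_job(): hands the job in; it is judged then, once.
The state is a dict: "t": time; "qpos": joint angles; "qvel": joint speeds; "effort": joint torques, N m; "tcp_pos": TCP position; "tool_rot": TCP orientation; "wrist_force": force on the tool from outside, world axes, zero at the start; "moment": the same for the moment, N m; "width": opening from 0.0 (shut) to 1.0 (fully open); "grip_force": force on a finger pad.
Only numpy, scipy, OpenCV 4.12 (cv2) and the standard library are available. Lean on these libraries where they do the work, as an engineer would, in place of code of your own. Each camera call takes 0.05 s, during which the arm holds its last target. There are 200 camera calls.

## Working session

There is one attempt and no reset: what is moved stays moved. The work goes in short steps, Python scripts to look and compute and a shell command to move; the robot and the scene stay as the last step left them, time stands still between calls to the robot, and variables do not carry over. Pictures are saved under pics/ and viewed, at most 10 in all, crops included, and the job is handed in when it is done.

```bash
mkdir -p pics; cat > h.py <<'E'
import numpy as np, cv2
from plant import ctrl
def shot(n,f):
    im,d=ctrl.get_image(n); cv2.imwrite('pics/'+f,cv2.cvtColor(im,cv2.COLOR_RGB2BGR)); np.save('pics/'+n+'_d.npy',d); np.save('pics/'+n+'.npy',im); return im,d
def pt(n,u,v,d):  # pixel+depth -> world
    c=ctrl.get_calibration(n);K=np.array(c["intrinsics"]);R=np.array(c["R"]);t=np.array(c["t"])
    return R.T@(np.linalg.inv(K)@np.array([u,v,1.])*d-t)
def ray(n,u,v,z): # pixel -> world on plane z
    c=ctrl.get_calibration(n);K=np.array(c["intrinsics"]);R=np.array(c["R"]);t=np.array(c["t"])
    o=-R.T@t; r=R.T@np.linalg.inv(K)@np.array([u,v,1.]); return o+r*(z-o[2])/r[2]
def cloud(n,d):
    c=ctrl.get_calibration(n);K=np.array(c["intrinsics"]);R=np.array(c["R"]);t=np.array(c["t"])
    v,u=np.mgrid[:d.shape[0],:d.shape[1]]
    P=np.stack([u,v,np.ones_like(u)],-1)@np.linalg.inv(K).T*d[...,None]
    return (P-t)@R
E
python3 - <<'E'
from h import *
for n in("top","side"):
    shot(n,n+'0.png'); c=ctrl.get_calibration(n); print(n,-np.array(c["R"]).T@c["t"],c["intrinsics"],np.round(c["R"],2).tolist())
print(ctrl.get_state(),ctrl.pinch_z)
E
```

```text
top [0.44938203 0.02409011 0.7986843 ] [[386.88200905   0.         256.5536106 ]
 [  0.         386.88200905 191.68209404]
 [  0.           0.           1.        ]] [[0.0, -1.0, 0.03], [-0.98, -0.01, -0.18], [0.18, -0.02, -0.98]]
side [-0.02644091 -0.56920232  0.65100082] [[467.32885436   0.         255.00996848]
 [  0.         467.32885436 187.89454542]
 [  0.           0.           1.        ]] [[0.7, -0.71, 0.02], [-0.4, -0.41, -0.82], [0.59, 0.57, -0.58]]
{'t': 0.1, 'qpos': array([ 1.23138527e+00,  3.51220020e-01,  1.65237131e+00,  2.98879548e-05,
        1.13907169e+00, -8.45914839e-02]), 'qvel': array([-1.18466881e-04, -3.74616318e-04, -3.67841853e-03, -3.70983188e-04,
       -5.57389296e-04,  9.44078501e-05]), 'effort': array([-4.82683845e-04, -5.06833792e+01, -2.91876447e+01, -9.64518790e-05,
        2.62796959e-03, -1.57230670e-05]), 'tcp_pos': array([0.13850357, 0.53196856, 0.23078736]), 'tool_rot': array([-3.99175045e-01, -3.11587536e+00,  1.63458545e-03]), 'wrist_force': array([ 0.87518992,  0.1206845 , -1.08127374]), 'moment': array([ 0.03877623, -0.01606256, -0.00238918]), 'grip_force': 0.0, 'width': 1.0013746822646938} 0.0187
```

View pics/top0.png

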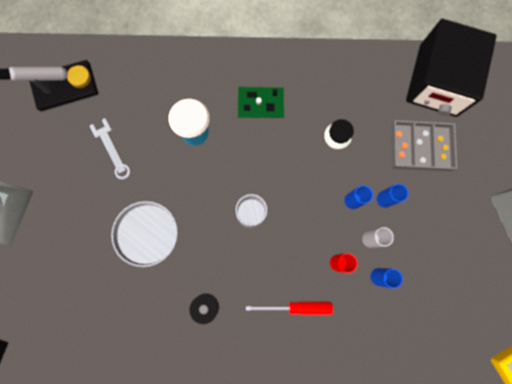

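View pics/side0.png

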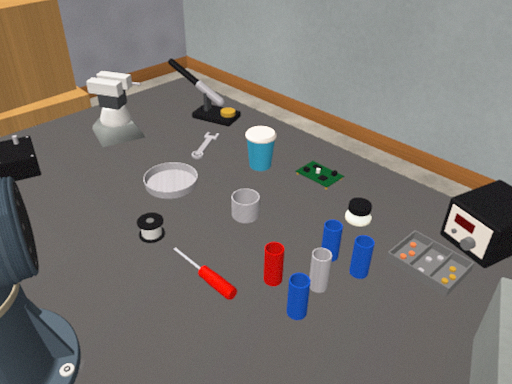

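Top picture: dish at about (145,234), wide cup (251,210), slim steel cup rim (384,237) between blue cups (359,197), (392,195), (386,278) and a red one (343,263); coffee at (189,118). The side picture agrees: dish (171,180), wide cup (245,205), slim cup (320,270).

```bash
cat >> h.py <<'E'
def circ(P,c,rad,zlo,zhi):
    m=(np.hypot(P[...,0]-c[0],P[...,1]-c[1])<rad)&(P[...,2]>zlo)&(P[...,2]<zhi)
    q=P[m]; 
    if len(q)<5: return None
    (x,y),r=cv2.minEnclosingCircle(q[:,:2].astype(np.float32)); return np.round([x,y,r*2,np.median(q[:,2]),len(q)],4)
E
python3 - <<'E'
from h import *
Pt=cloud("top",np.load('pics/top_d.npy'));Ps=cloud("side",np.load('pics/side_d.npy'))
for nm,u,v,z,rad in[("dish",145,234,.022,.085),("wide",251,208,.05,.045),("slim",384,237,.08,.024),("bl1",364,193,.08,.024),("bl2",399,192,.08,.024),("bl3",394,277,.08,.024),("red",350,263,.08,.024),("coffee",189,118,.097,.055),("jar",341,131,.05,.04)]:
    c=ray("top",u,v,z); print(nm,c.round(3),circ(Pt,c,rad,z-.006,z+.006),circ(Ps,c,rad,z-.006,z+.006))
E
```

```text
dish [0.502 0.226 0.022] [5.046e-01 2.285e-01 1.301e-01 2.260e-02 4.400e+02] [5.053e-01 2.265e-01 1.334e-01 2.160e-02 3.810e+02]
wide [0.552 0.016 0.05 ] [5.495e-01 1.640e-02 6.200e-02 5.100e-02 1.630e+02] [5.495e-01 1.590e-02 6.530e-02 4.910e-02 2.180e+02]
slim [ 0.495 -0.232  0.08 ] [ 4.965e-01 -2.305e-01  3.650e-02  8.040e-02  1.180e+02] [ 4.958e-01 -2.306e-01  3.950e-02  7.930e-02  1.630e+02]
bl1 [ 0.578 -0.198  0.08 ] [ 5.765e-01 -1.956e-01  3.620e-02  8.070e-02  1.130e+02] [ 5.768e-01 -1.969e-01  3.900e-02  7.950e-02  1.400e+02]
bl2 [ 0.581 -0.265  0.08 ] [ 5.809e-01 -2.641e-01  3.750e-02  8.000e-02  1.190e+02] [ 5.811e-01 -2.660e-01  3.870e-02  7.930e-02  1.580e+02]
bl3 [ 0.423 -0.246  0.08 ] [ 4.212e-01 -2.429e-01  3.670e-02  8.040e-02  1.190e+02] [ 4.213e-01 -2.441e-01  4.020e-02  7.930e-02  1.830e+02]
red [ 0.448 -0.166  0.08 ] [ 4.484e-01 -1.606e-01  3.570e-02  8.070e-02  1.150e+02] [ 4.479e-01 -1.622e-01  3.760e-02  7.940e-02  1.600e+02]
coffee [0.717 0.136 0.097] [7.209e-01 1.370e-01 7.780e-02 9.810e-02 1.226e+03] [7.193e-01 1.329e-01 7.780e-02 9.830e-02 4.100e+02]
jar [ 0.712 -0.166  0.05 ] [ 7.163e-01 -1.685e-01  4.860e-02  4.450e-02  1.250e+02] [ 7.151e-01 -1.703e-01  5.050e-02  4.460e-02  9.200e+01]
```

Both views agree within about 2 mm, and the sizes match: dish (0.505, 0.2275), wide cup (0.5495, 0.016), slim cup (0.496, −0.2305). The present tool angle closes along about 75°, which clears the slim cup's neighbours, so no turn is needed.

```bash
python3 -m handwheel '{"xyz":[[0.8,-1,0],[0.8,-1,0],[0.8,-1,0],[0.8,-1,0],[0.8,-1,0],[0.8,-1,0],[0.8,-1,0],[0.8,-1,0],[0.8,-1,0],[0.8,-1,0],[0.8,-1,0],[0.8,-1,0]],"rot":[[0,0,0],[0,0,0],[0,0,0],[0,0,0],[0,0,0],[0,0,0],[0,0,0],[0,0,0],[0,0,0],[0,0,0],[0,0,0],[0,0,0]]}' 1 40
python3 -m handwheel '{"xyz":[[0.76,-0.96,-0.5],[0.76,-0.96,-0.5],[0.76,-0.96,-0.5],[0.76,-0.96,-0.5],[0.76,-0.96,-0.5],[0.76,-0.96,-0.5],[0.76,-0.96,-0.5],[0.76,-0.96,-0.5],[0.76,-0.96,-0.5],[0,0,0],[0,0,0],[0,0,0]],"rot":[[0,0,0],[0,0,0],[0,0,0],[0,0,0],[0,0,0],[0,0,0],[0,0,0],[0,0,0],[0,0,0],[0,0,0],[0,0,0],[0,0,0]]}'
```

```text
t: 1.3
tcp_pos: [0.3791, 0.231, 0.2312]
tool_rot: [-0.399, -3.116, 0.0]
wrist_force: [-0.3, -0.3, -1.4]
width: 0.998
grip_force: 0.0
t: 2.5
tcp_pos: [0.5491, 0.0169, 0.119]
tool_rot: [-0.398, -3.116, -0.0]
wrist_force: [0.7, 0.5, 0.0]
width: 1.002
grip_force: 0.0
```

```bash
python3 -m handwheel '{"xyz":[[0,0,-0.7],[0,0,-0.7],[0,0,-0.7],[0,0,-0.7],[0,0,-0.7],[0,0,-0.7],[0,0,0],[0,0,0]],"rot":[[0,0,0],[0,0,0],[0,0,0],[0,0,0],[0,0,0],[0,0,0],[0,0,0],[0,0,0]]}'
python3 -m handwheel '{"xyz":[[0,0,0],[0,0,0],[0,0,0],[0,0,0],[0,0,0],[0,0,0],[0,0,0],[0,0,0],[0,0,0],[0,0,0]],"rot":[[0,0,0],[0,0,0],[0,0,0],[0,0,0],[0,0,0],[0,0,0],[0,0,0],[0,0,0],[0,0,0],[0,0,0]]}' 0.3 40
python3 -m handwheel '{"xyz":[[0,0,0.5],[0,0,0.8],[0,0,0.8],[0,0,0.8],[0,0,0.3],[0,0,0],[0,0,0]],"rot":[[0,0,0],[0,0,0],[0,0,0],[0,0,0],[0,0,0],[0,0,0],[0,0,0]]}'
python3 - <<'E'
from h import *
im,d=shot("side","side1.png")
cv2.imwrite('pics/side1c.png',cv2.resize(cv2.cvtColor(im,cv2.COLOR_RGB2BGR)[90:290,130:390],None,fx=2.5,fy=2.5))
E
```

```text
t: 3.3
tcp_pos: [0.5496, 0.0168, 0.0145]
tool_rot: [0.398, 3.116, 0.0]
wrist_force: [-0.8, 0.1, 0.4]
width: 0.999
grip_force: 0.0
t: 4.3
tcp_pos: [0.5502, 0.0164, 0.0152]
tool_rot: [0.399, 3.114, 0.0]
wrist_force: [-2.7, 2.3, 8.6]
width: 0.712
grip_force: 42.2
t: 5.0
tcp_pos: [0.5493, 0.0162, 0.0934]
tool_rot: [-0.399, -3.116, 0.0]
wrist_force: [-0.4, -0.2, -1.2]
width: 0.715
grip_force: 44.0
```

View pics/side1c.png

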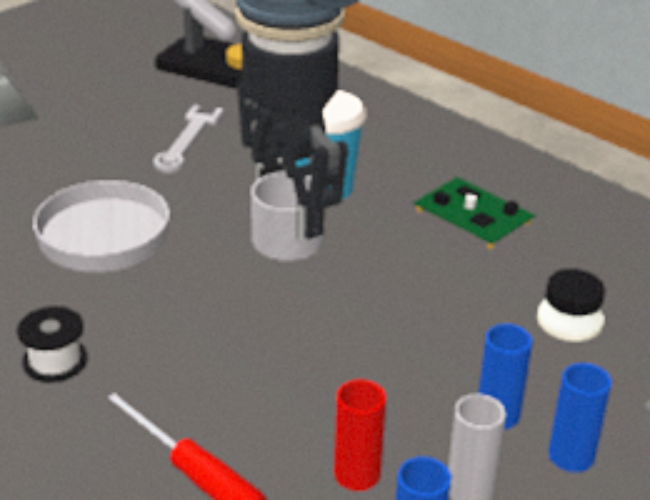

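The wide cup appears held upright between the fingers (crop centre, about (285,215)), and the neighbours are untouched. I'll check its height in the point cloud and work out the shift to the dish.

```bash
python3 - <<'E'
from h import *
P=cloud("side",np.load('pics/side_d.npy'));im=np.load('pics/side.npy').astype(int)
m=(np.hypot(P[...,0]-.549,P[...,1]-.016)<.04)&(im.min(-1)>110)&(im.max(-1)-im.min(-1)<25)
q=P[m];print(len(q),np.percentile(q,[1,50,99],axis=0).round(4))
h=q[q[:,2]>np.percentile(q[:,2],97)-.006];print(cv2.minEnclosingCircle(h[:,:2].astype(np.float32)))
for z in np.arange(.08,.13,.006):
    k=q[(q[:,2]>z)&(q[:,2]<z+.006)]
    if len(k)>5: print(z.round(3),len(k),k[:,:2].mean(0).round(3),k[:,:2].min(0).round(3))
print("shift rows",(np.array([.505,.2275])-[.5493,.0162])/.025)
E
```

```text
889 [[ 0.5173 -0.0214  0.0037]
 [ 0.5305  0.006   0.1157]
 [ 0.5765  0.0479  0.2855]]
((0.5414862036705017, 0.015621660277247429), 0.035200245678424835)
0.08 62 [ 0.531 -0.001] [ 0.517 -0.016]
0.086 66 [0.53 0.  ] [ 0.517 -0.015]
0.092 66 [0.535 0.01 ] [ 0.518 -0.016]
0.098 77 [0.539 0.015] [ 0.517 -0.022]
0.104 83 [0.54  0.019] [ 0.518 -0.018]
0.11 81 [0.538 0.018] [ 0.517 -0.018]
0.116 86 [0.539 0.018] [ 0.518 -0.019]
0.122 90 [0.539 0.019] [ 0.517 -0.017]
0.128 64 [0.536 0.02 ] [ 0.518 -0.017]
shift rows [-1.772  8.452]
```

```bash
python3 -m handwheel '{"xyz":[[-0.18,0.845,0],[-0.18,0.845,0],[-0.18,0.845,0],[-0.18,0.845,0],[-0.18,0.845,0],[-0.18,0.845,0],[-0.18,0.845,0],[-0.18,0.845,0],[-0.18,0.845,0],[-0.18,0.845,0],[0,0,0],[0,0,0]],"rot":[[0,0,0],[0,0,0],[0,0,0],[0,0,0],[0,0,0],[0,0,0],[0,0,0],[0,0,0],[0,0,0],[0,0,0],[0,0,0],[0,0,0]]}'
python3 -m handwheel '{"xyz":[[0,0,-0.6],[0,0,-0.6],[0,0,-0.6],[0,0,-0.5],[0,0,-0.3],[0,0,-0.2],[0,0,-0.15],[0,0,0],[0,0,0]],"rot":[[0,0,0],[0,0,0],[0,0,0],[0,0,0],[0,0,0],[0,0,0],[0,0,0],[0,0,0],[0,0,0]]}'
```

```text
t: 6.25
tcp_pos: [0.5042, 0.2274, 0.093]
tool_rot: [-0.398, -3.115, 0.001]
wrist_force: [0.3, 0.1, -0.7]
width: 0.712
grip_force: 44.0
t: 7.15
tcp_pos: [0.5048, 0.2276, 0.0204]
tool_rot: [0.399, 3.116, 0.0]
wrist_force: [0.5, -1.3, -0.4]
width: 0.712
grip_force: 44.0
```

```bash
python3 -m handwheel '{"xyz":[[0,0,-0.06],[0,0,-0.05],[0,0,0],[0,0,0]],"rot":[[0,0,0],[0,0,0],[0,0,0],[0,0,0]]}'
```

```text
t: 7.55
tcp_pos: [0.5048, 0.2276, 0.0182]
tool_rot: [0.399, 3.115, 0.001]
wrist_force: [-3.6, -1.8, 9.2]
width: 0.714
grip_force: 45.0
```

Contact with the dish floor at the expected height. Releasing and lifting.

```bash
python3 -m handwheel '{"xyz":[[0,0,0],[0,0,0],[0,0,0],[0,0,0],[0,0,0],[0,0,0]],"rot":[[0,0,0],[0,0,0],[0,0,0],[0,0,0],[0,0,0],[0,0,0]]}' 0.95
python3 -m handwheel '{"xyz":[[0,0,0.3],[0,0,0.6],[0,0,1],[0,0,1],[0,0,1],[0,0,1],[0,0,1],[0,0,1],[0,0,0.4]],"rot":[[0,0,0],[0,0,0],[0,0,0],[0,0,0],[0,0,0],[0,0,0],[0,0,0],[0,0,0],[0,0,0]]}'
python3 -m handwheel '{"xyz":[[0,-1,0],[0,-1,0],[0,-1,0],[0,-1,0],[0,-1,0],[0,-1,0],[0,-1,0],[0,-1,0],[0,-1,0],[0,-1,0]],"rot":[[0,0,0],[0,0,0],[0,0,0],[0,0,0],[0,0,0],[0,0,0],[0,0,0],[0,0,0],[0,0,0],[0,0,0]]}' 0.75
python3 - <<'E'
from h import *
im,d=shot("side","side2.png");it,dt=shot("top","top2.png")
Ps=cloud("side",d);Pt=cloud("top",dt)
for nm,c,z,rad in[("wide",(.505,.2275),.053,.045),("dish",(.505,.2275),.022,.08),("slim",(.496,-.2305),.08,.024)]:
    print(nm,circ(Pt,c,rad,z-.006,z+.006),circ(Ps,c,rad,z-.006,z+.006))
a=cv2.cvtColor(im,cv2.COLOR_RGB2BGR)
cv2.imwrite('pics/both2.png',np.hstack([cv2.cvtColor(it,cv2.COLOR_RGB2BGR)[150:310,50:450],a[120:280,50:450]]))
E
```

```text
t: 8.15
tcp_pos: [0.5046, 0.2275, 0.0172]
tool_rot: [-0.399, -3.116, 0.0]
wrist_force: [0.9, 0.1, -0.4]
width: 0.954
grip_force: 0.0
t: 9.05
tcp_pos: [0.5054, 0.2278, 0.2033]
tool_rot: [0.399, 3.112, 0.003]
wrist_force: [0.9, 0.4, 0.2]
width: 0.949
grip_force: 0.0
t: 10.05
tcp_pos: [0.5042, -0.0235, 0.1999]
tool_rot: [-0.399, -3.116, -0.0]
wrist_force: [-0.1, -0.7, -0.6]
width: 0.75
grip_force: 0.0
wide [5.043e-01 2.284e-01 6.240e-02 5.360e-02 2.070e+02] [5.060e-01 2.264e-01 6.600e-02 5.250e-02 1.820e+02]
dish [5.045e-01 2.283e-01 1.296e-01 2.240e-02 5.420e+02] [5.037e-01 2.261e-01 1.329e-01 2.170e-02 4.360e+02]
slim None [ 4.97e-01 -2.32e-01  3.81e-02  7.94e-02  1.68e+02]
```

View pics/both2.png

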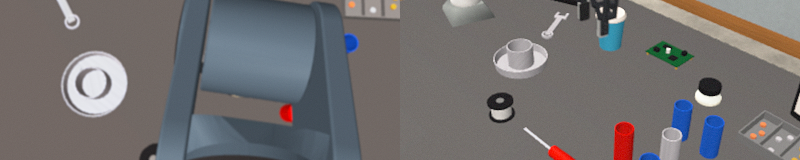

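The wide cup stands upright and centred in the dish: rim at 0.053, cup and dish both at about (0.505, 0.2275), dish unmoved. Now the slim cup.

```bash
python3 -m handwheel '{"xyz":[[-0.03,-0.83,0],[-0.03,-0.83,0],[-0.03,-0.83,0],[-0.03,-0.83,0],[-0.03,-0.83,0],[-0.03,-0.83,0],[-0.03,-0.83,0],[-0.03,-0.83,0],[-0.03,-0.83,0],[-0.03,-0.83,0],[0,0,0],[0,0,0]],"rot":[[0,0,0],[0,0,0],[0,0,0],[0,0,0],[0,0,0],[0,0,0],[0,0,0],[0,0,0],[0,0,0],[0,0,0],[0,0,0],[0,0,0]]}'
python3 -m handwheel '{"xyz":[[0,0,-0.8],[0,0,-0.8],[0,0,-0.8],[0,0,-0.8],[0,0,-0.8],[0,0,-0.8],[0,0,-0.6],[0,0,-0.4],[0,0,0],[0,0,0]],"rot":[[0,0,0],[0,0,0],[0,0,0],[0,0,0],[0,0,0],[0,0,0],[0,0,0],[0,0,0],[0,0,0],[0,0,0]]}'
```

```text
t: 11.35
tcp_pos: [0.497, -0.2293, 0.1997]
tool_rot: [-0.4, -3.116, -0.001]
wrist_force: [-0.4, 0.1, -0.4]
width: 0.751
grip_force: 0.0
t: 12.35
tcp_pos: [0.4974, -0.2297, 0.0553]
tool_rot: [0.398, 3.116, -0.0]
wrist_force: [0.4, -1.3, -0.4]
width: 0.75
grip_force: 0.0
```

```bash
python3 -m handwheel '{"xyz":[[-0.03,-0.03,-0.08],[0,0,0],[0,0,0],[0,0,0],[0,0,0],[0,0,0],[0,0,0],[0,0,0],[0,0,0],[0,0,0]],"rot":[[0,0,0],[0,0,0],[0,0,0],[0,0,0],[0,0,0],[0,0,0],[0,0,0],[0,0,0],[0,0,0],[0,0,0]]}' 0.1 40
python3 -m handwheel '{"xyz":[[0,0,0.3],[0,0,0.7],[0,0,1],[0,0,1],[0,0,1],[0,0,1],[0,0,0.5],[0,0,0],[0,0,0]],"rot":[[0,0,0],[0,0,0],[0,0,0],[0,0,0],[0,0,0],[0,0,0],[0,0,0],[0,0,0],[0,0,0]]}'
python3 - <<'E'
from h import *
im,d=shot("side","side3.png")
P=cloud("side",d)
q=P[(np.hypot(P[...,0]-.4965,P[...,1]+.2305)<.03)&(P[...,2]>.02)&(P[...,2]<.25)]
for z in np.arange(.10,.22,.01):
    k=q[(q[:,2]>z)&(q[:,2]<z+.01)]
    if len(k): print(z.round(2),len(k),k[:,:2].mean(0).round(4),np.ptp(k@[.707,-.707,0]).round(4))
cv2.imwrite('pics/side3c.png',cv2.resize(cv2.cvtColor(im,cv2.COLOR_RGB2BGR)[120:330,220:420],None,fx=2.5,fy=2.5))
E
```

```text
t: 13.35
tcp_pos: [0.4967, -0.231, 0.0534]
tool_rot: [0.399, 3.115, -0.001]
wrist_force: [-1.4, -0.1, 6.7]
width: 0.416
grip_force: 40.0
t: 14.25
tcp_pos: [0.4959, -0.2306, 0.1894]
tool_rot: [-0.399, -3.115, -0.001]
wrist_force: [0.5, -0.4, -1.6]
width: 0.416
grip_force: 40.1
0.13 19 [ 0.4855 -0.2387] 0.0336
0.14 96 [ 0.485  -0.2385] 0.0355
0.15 96 [ 0.4848 -0.2391] 0.0341
0.16 109 [ 0.4853 -0.2386] 0.0355
0.17 108 [ 0.4852 -0.2387] 0.0351
0.18 90 [ 0.4832 -0.2365] 0.0322
0.19 105 [ 0.486  -0.2348] 0.039
0.2 193 [ 0.4906 -0.2301] 0.0403
0.21 209 [ 0.4911 -0.2282] 0.0381
```

View pics/side3c.png

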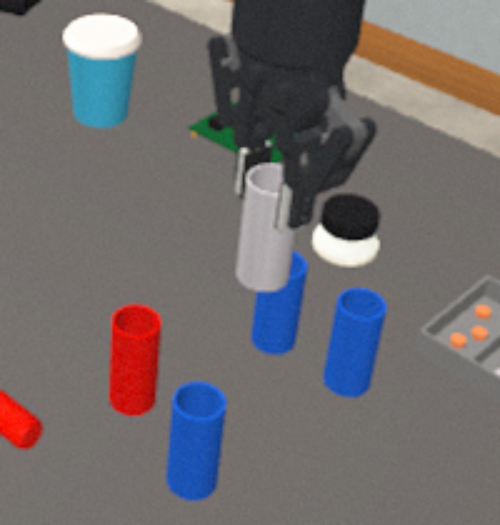

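The slim cup is held upright (crop centre, about (265,230)), its base at 0.136, side line constant with height; no neighbour was disturbed. Moving above the wide cup.

```bash
python3 -m handwheel '{"xyz":[[0,0.5,0],[0.02,1,0],[0.02,1,0],[0.02,1,0],[0.02,1,0],[0.02,1,0],[0.02,1,0],[0.02,1,0],[0.02,1,0],[0.02,1,0],[0.02,1,0],[0.02,1,0]],"rot":[[0,0,0],[0,0,0],[0,0,0],[0,0,0],[0,0,0],[0,0,0],[0,0,0],[0,0,0],[0,0,0],[0,0,0],[0,0,0],[0,0,0]]}'
python3 -m handwheel '{"xyz":[[0.02,1,0],[0.02,1,0],[0.02,1,0],[0.02,1,0],[0.02,1,0],[0.02,1,0],[0.02,0.5,0],[0,0.3,0],[0,0,0],[0,0,0]],"rot":[[0,0,0],[0,0,0],[0,0,0],[0,0,0],[0,0,0],[0,0,0],[0,0,0],[0,0,0],[0,0,0],[0,0,0]]}'
```

```text
t: 15.5
tcp_pos: [0.501, 0.0584, 0.1895]
tool_rot: [-0.399, -3.115, 0.0]
wrist_force: [-0.3, 0.7, -1.9]
width: 0.419
grip_force: 40.1
t: 16.5
tcp_pos: [0.5052, 0.2261, 0.1901]
tool_rot: [-0.4, -3.116, 0.001]
wrist_force: [-0.1, -0.4, -1.2]
width: 0.417
grip_force: 40.2
```

```bash
python3 -m handwheel '{"xyz":[[0,0.06,-0.5],[0,0,-0.8],[0,0,-0.8],[0,0,-0.8],[0,0,-0.6],[0,0,-0.5],[0,0,-0.4],[0,0,-0.3],[0,0,0],[0,0,0]],"rot":[[0,0,0],[0,0,0],[0,0,0],[0,0,0],[0,0,0],[0,0,0],[0,0,0],[0,0,0],[0,0,0],[0,0,0]]}'
python3 -m handwheel '{"xyz":[[0,0,-0.15],[0,0,-0.15],[0,0,-0.1],[0,0,0],[0,0,0]],"rot":[[0,0,0],[0,0,0],[0,0,0],[0,0,0],[0,0,0]]}'
```

```text
t: 17.5
tcp_pos: [0.5056, 0.2283, 0.0731]
tool_rot: [0.399, 3.116, 0.0]
wrist_force: [-0.4, 0.1, -0.3]
width: 0.417
grip_force: 40.2
t: 18.0
tcp_pos: [0.5054, 0.2282, 0.0628]
tool_rot: [-0.399, -3.116, 0.0]
wrist_force: [-0.5, -0.4, -1.5]
width: 0.416
grip_force: 40.2
```

```bash
python3 -m handwheel '{"xyz":[[0,0,-0.06],[0,0,-0.06],[0,0,0],[0,0,0]],"rot":[[0,0,0],[0,0,0],[0,0,0],[0,0,0]]}'
```

```text
t: 18.4
tcp_pos: [0.5053, 0.2282, 0.0598]
tool_rot: [-0.399, -3.116, 0.0]
wrist_force: [-0.1, 0.3, -0.8]
width: 0.416
grip_force: 40.2
```

```bash
python3 -m handwheel '{"xyz":[[0,0,-0.03],[0,0,-0.02],[0,0,0],[0,0,0]],"rot":[[0,0,0],[0,0,0],[0,0,0],[0,0,0]]}'
```

```text
t: 18.8
tcp_pos: [0.5058, 0.2282, 0.0594]
tool_rot: [0.399, 3.115, 0.0]
wrist_force: [-1.3, -1.8, 9.2]
width: 0.419
grip_force: 41.1
```

Contact at exactly the expected full depth (0.0594). Release, lift, check.

```bash
python3 -m handwheel '{"xyz":[[0,0,0],[0,0,0],[0,0,0],[0,0,0],[0,0,0],[0,0,0]],"rot":[[0,0,0],[0,0,0],[0,0,0],[0,0,0],[0,0,0],[0,0,0]]}' 0.75
python3 -m handwheel '{"xyz":[[0,0,0.2],[0,0,0.4],[0,0,0.8],[0,0,1],[0,0,1],[0,0,1],[0,0,1],[0,0,0.6]],"rot":[[0,0,0],[0,0,0],[0,0,0],[0,0,0],[0,0,0],[0,0,0],[0,0,0],[0,0,0]]}'
python3 -m handwheel '{"xyz":[[0,-1,0],[0,-1,0],[0,-1,0],[0,-1,0],[0,-1,0],[0,-1,0],[0,-1,0],[0,-1,0],[0,-0.5,0],[0,0,0],[0,0,0]],"rot":[[0,0,0],[0,0,0],[0,0,0],[0,0,0],[0,0,0],[0,0,0],[0,0,0],[0,0,0],[0,0,0],[0,0,0],[0,0,0]]}'
python3 - <<'E'
from h import *
im,d=shot("side","side4.png");it,dt=shot("top","top4.png")
Ps=cloud("side",d);Pt=cloud("top",dt)
for nm,c,z,rad in[("slim",(.505,.2275),.086,.03),("wide",(.505,.2275),.053,.045),("dish",(.505,.2275),.022,.08),("coffee",(.72,.135),.097,.055)]:
    print(nm,circ(Pt,c,rad,z-.006,z+.006),circ(Ps,c,rad,z-.006,z+.006))
b=lambda x:cv2.cvtColor(x,cv2.COLOR_RGB2BGR)
cv2.imwrite('pics/both4.png',np.vstack([b(it)[80:290,80:380],b(im)[90:300,60:360]])*1)
E
```

```text
t: 19.4
tcp_pos: [0.5053, 0.2282, 0.0585]
tool_rot: [-0.399, -3.116, 0.0]
wrist_force: [-0.5, 0.4, -0.2]
width: 0.75
grip_force: 0.0
t: 20.2
tcp_pos: [0.5058, 0.2284, 0.2115]
tool_rot: [0.399, 3.113, 0.002]
wrist_force: [-0.4, -0.6, -0.6]
width: 0.748
grip_force: 0.0
t: 21.3
tcp_pos: [0.5054, 0.0162, 0.2088]
tool_rot: [0.4, 3.116, 0.0]
wrist_force: [-0.0, -0.6, 0.6]
width: 0.751
grip_force: 0.0
slim [5.061e-01 2.281e-01 3.630e-02 8.700e-02 1.180e+02] [5.059e-01 2.258e-01 4.050e-02 8.480e-02 1.040e+02]
wide [5.043e-01 2.282e-01 6.210e-02 5.400e-02 2.450e+02] [5.035e-01 2.259e-01 6.440e-02 5.230e-02 1.980e+02]
dish [5.045e-01 2.289e-01 1.294e-01 2.220e-02 4.200e+02] [5.033e-01 2.255e-01 1.334e-01 2.160e-02 3.960e+02]
coffee [7.211e-01 1.370e-01 7.830e-02 9.820e-02 1.180e+03] [7.203e-01 1.340e-01 8.030e-02 9.820e-02 4.020e+02]
```

View pics/both4.png

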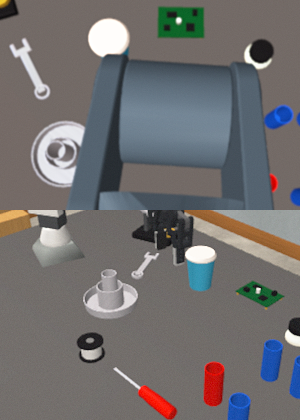

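The set is nested upright (top at about (57,152), side at (109,290)): slim rim at 0.086, wide rim at 0.053, dish unmoved, coffee cup standing, gripper clear. Handing in.

```bash
python3 -c "
from plant import ctrl
print(ctrl.close_job())"
```

```text
the job is handed in; nothing more can be done
None
```

The wide cup stands upright in the dish and the slim steel cup stands fully down inside it; the dish hasn't moved, the coffee cup is still standing, and the job was handed in at about 21 s.

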